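# Unfold the crank and clamp the relief board

### The job

Clamp the plastered relief board in its bench clamp: swing that clamp's folded crank handle up until it stands upright, then turn the crank clockwise (seen from above) until the jaw is closed against the board. Let go and leave the handle standing; do not disturb the other, empty clamp beside it.

Things in the scene. Friction and masses are not known exactly. Their poses are not given: they have to be found in the camera images.
- clamp: The clamp with the pale plastered board in it (its twin's bed is empty), fixed to the table: wooden bed 360 x 110 mm, grey gear housing 90 x 80 mm with its top 48 mm above the table, sliding steel jaw, board 150 x 140 x 18 mm against a steel fence. Origin: on the table under the crank's axis; x along the bed from housing to board, z up. Either clamp may be left or right.
- clamp_axis (a point): Crank axis: centre of the hub's top (hub radius 13 mm), level with the top of the crank arm, 62 mm above the table. Frame fixed to the clamp, as clamp. The arm (12 mm wide, 8 thick) runs from here to a clevis (24 mm wide) that carries the handle's hinge pin: 75 mm from the axis, 12 mm above the arm's top, level and square to the arm.
- clamp_crank (a joint): Crank angle, rad, growing clockwise seen from above. Starts between -0.3 and 0.3, jaw open; stops at 1.2 where the jaw meets the board (20 mm per rad). The arm points at angle 3.491 - joint, measured anticlockwise from the clamp's x axis (at 0: towards the robot's side). Friction 0.15 N m (2 N at the handle); stays where it is left.
- clamp_handle (a joint): Folding angle of the handle, rad: 0 = folded, lying flat over the arm from the pin back towards the hub; 1.571 = upright over the pin, against a firm stop: pinched, the grip may lag behind the fingers, so press on about 10 mm to the stop. Takes about 0.08 N m, has no spring, stays where it is left. Turning the crank does not fold it.
- clamp_grip (a point): Point on the centre line of the handle, 38 mm from the pin: a dark wooden barrel-shaped round grip, 18 mm thick here, 13 at its ends 11 and 62 mm from the pin. x axis along the handle from pin to free end, y along the pin. Folded, it is 74 mm above the table, 3 mm clear of the arm; the arm is narrower than the grip, so fingers may pass down beside both.
- spare_grip (a point): The same point on the folded handle of the other, empty clamp, which is to be left alone.

How it is judged:
By the outcome, as a careful person would: the job done as asked, in the order asked, and still so for the second after the job is handed in, with the robot touching nothing.
It also fails if it takes over 42 s, if anything falls off the work surface, if the arm or the gripper's body presses on something with over 40 N, if the wrist force passes 120 N, or if a joint passes its speed limit or range.

### The arm

A 6-joint arm with a two-finger parallel gripper is mounted at the origin on the work surface. World frame = base frame: x ahead of the robot, y to its left, z up, the work surface at z = 0. Lengths are in m, angles in rad, forces in N, time in s.
With the tool pointing down it reaches from about 0.35 to 0.975 m from the base axis. Payload 4.9 kg.
Tool frame: the origin (TCP) lies midway between the tips of the shut fingers; the grasp point (between the pads) lies 19 mm behind it; z points along the fingers, y is the line along which they close (so a half turn about z gives the same grasp; the last joint's range is limited). The gripper opens to 85 mm and grips with 20 to 120 N. Pads are 22 mm wide; open, the fingers measure 114 mm over their backs; the gripper's body (76 mm by 85 mm) begins 54 mm behind the grasp point. The pads swing forward as they close: fully open they stand 13 mm farther back than shut.
Start: joints at [1.045, 0.053, 1.613, -0, 1.476, -0.119], TCP at [0.247, 0.574, 0.231] pointing down, gripper open.
Joint ranges: [-3.01, 3.01], [-1.01, 2.22], [0.06, 2.58], [-1.02, 4.17], [0.09, 2.62], [-3.14, 3.14]. Speed limits (rad/s): [2.57, 2.57, 3.14, 3.14, 3.14, 3.14].

### API

Orientations are given as a unit quaternion [w, x, y, z].
In Python, from plant import state, grab_frame, job_done, cut_out, place_of gives the robot as it stands.
- The arm moves only by the tool jog_arm, never from a script. Its argument "motion" is text: rows parted by semicolons, each of 7 numbers parted by spaces: the opening in per cent of the stroke, from 0 (shut) to 100 (fully open), then the shift along the tool's x, y, z as a fraction of full scale, then the turn, a rotation vector about the tool's x, y, z as a fraction of full scale. A call has exactly 5 rows; each row is the pose to reach, as a shift and turn from the pose commanded when the call began, along the tool's axes at that moment; what a row does not reach only later rows make up. Full scale, the value 1, is 50 cm for a shift and 1.5 rad for a turn. A row lasts 1/8 s, in which the tool goes at most 62.5 mm and 10.7 degrees, less where a joint would pass 70% of its speed; a pose out of reach is approached as far as the arm can. A call with a number of a shift or a turn outside -1 to 1 is refused whole. A call with a gripper value outside its range is refused whole. The fingers move at their own pace and stop on an object; the grip force is fixed at half the most. Time passes only in rows, so rows that repeat a pose let the fingers close, or fill a call up. It gives the time, the measured TCP pose, the force, the opening and the grip force at its end, in the units of the state.
- state(): the state, without advancing time (a new reading comes with each control period).
- grab_frame(name): name is "side" or "top" or "wrist"; returns a dict with "color" (420x560x3 uint8, red, green, blue), "range_z" (420x560 float32, m along the optical axis (not along the pixel's ray), 0 where there is no reading), "intrinsics" (3x3 intrinsics, pixels), "k1" (the pictures are not rectified: a ray, as slopes to the right and down, at radius r is drawn at 1 + k1 r^2 times it, then the intrinsics apply), "world_from_camera" (4x4, takes a point from camera to world coordinates). Camera axes: x right, y up, looking along -z (the intrinsics and any distortion apply to the point x, -y, -z); pixel columns grow to the right and rows downward; lengths in m; the calibration is good to about 2 mm. A picture is of the moment at which its call begins.
- job_done(): hands the job in; it is judged then, once.
Trained networks look in the newest picture that a camera, given by its name, has taken for a name from the list of things; names that differ only in an ending like _2 or _b are one class to them, and where a whole thing is asked for, a point or a joint stands for the part that bears it (a point fixed in the world has none). Each returns a list of dicts, best first, with "p" (0 to 1); they miss things now and then, are a little off and sometimes report something else, mostly with a low value. They report only what shows in the picture. A call takes as long as a camera call.
- cut_out(camera, thing): "pixels" (420x560 bool, what is visible of it).
- place_of(camera, thing): "at" ([x, y, z] in m, in world coordinates, good to about 4 mm: a listed point, or the origin of a listed thing).
The state is a dict: "time": time; "joint_pos": joint angles; "joint_vel": joint speeds; "joint_efforts": joint torques, N m; "tool_pos": TCP position; "tool_rot": TCP orientation; "contact_force": force on the tool from outside, world axes, zero at the start; "ft_torque": the same for the moment, N m; "gripper_width": opening from 0.0 (shut) to 1.0 (fully open); "grasp_force": force on a finger pad.
Only numpy, scipy, OpenCV 4.12 (cv2) and the standard library are available. Lean on these libraries where they do the work, as an engineer would, in place of code of your own. Each camera call takes 0.05 s, during which the arm holds its last target. There are 200 camera calls.

## Working session

There is one attempt and no reset: what is moved stays moved. The work goes in short steps, Python scripts to look and compute and a tool call to move; the robot and the scene stay as the last step left them, time stands still between calls to the robot, and variables do not carry over. Pictures are saved under pics/ and viewed, at most 10 in all, crops included, and the job is handed in when it is done.

Besides the shell and the picture viewer there is one more tool, called after "Call:" as name(argument=value, ...) on one line, values as JSON. jog_arm: Moves the arm, as the interface text tells. Shift numbers are shares of 50 cm and turn numbers shares of 1.5 rad, none past 1 either way. Its arguments: {"type":"object","properties":{"motion":{"type":"string"}},"required":["motion"]}

```bash
mkdir -p pics; python3 - <<'E'
from plant import *
import cv2,numpy as np
s=state();print(s)
ims=[]
for c in ("top","side"):
    f=grab_frame(c);ims.append(f["color"][:,:,::-1])
    for t in ("clamp","clamp_axis","clamp_grip","spare_grip"):
        print(c,t,[(round(d["p"],2),np.round(d["at"],3).tolist()) for d in place_of(c,t)[:3]])
cv2.imwrite("pics/top.png",ims[0]);cv2.imwrite("pics/side.png",ims[1])
E
```

```text
{'time': 0.0, 'joint_pos': array([ 1.04502863e+00,  5.33822052e-02,  1.61427403e+00, -1.11539560e-05,
        1.47598435e+00, -1.19030450e-01]), 'joint_vel': array([-2.47930789e-04,  5.44975643e-04,  4.97386423e-05,  5.14905710e-04,
        4.08200062e-04,  2.26438715e-03]), 'joint_efforts': array([-1.09400153e-03, -3.93686914e+01, -3.70174491e+01, -2.15671839e-04,
        7.05293191e-03, -7.60862413e-07]), 'tool_pos': array([0.24697059, 0.57346975, 0.23005922]), 'tool_rot': array([-3.19170727e-04,  2.01969043e-01,  9.79391371e-01, -9.72967260e-04]), 'contact_force': array([ 0.02578464, -0.5306837 , -0.29283849]), 'ft_torque': array([-0.03982061, -0.00518659,  0.03787872]), 'grasp_force': 0.0, 'gripper_width': 1.0053559471276363}
top clamp [(0.6, [0.535, 0.189, 0.002])]
top clamp_axis [(0.89, [0.525, 0.189, 0.058])]
top clamp_grip []
top spare_grip [(0.57, [0.482, -0.169, 0.077])]
side clamp [(0.92, [0.528, 0.187, -0.002])]
side clamp_axis [(0.8, [0.531, 0.189, 0.066])]
side clamp_grip [(0.49, [0.493, 0.174, 0.078])]
side spare_grip [(0.75, [0.482, -0.173, 0.073])]
```

View pics/top.png

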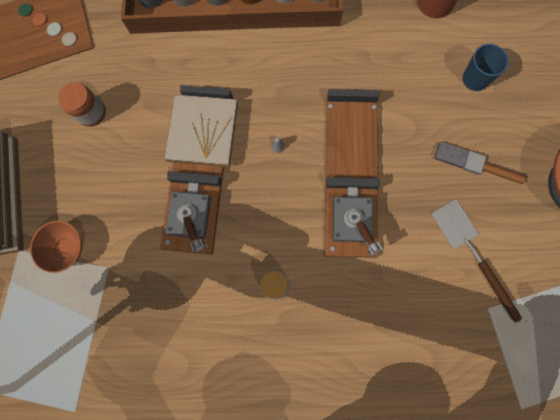

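View pics/side.png

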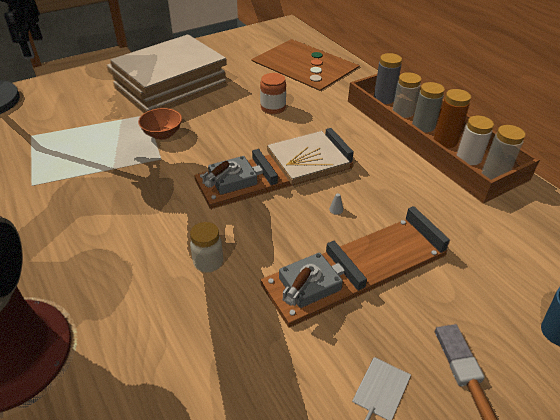

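The clamp with the board is the left one in the top view: hub about (186,212), clevis about (197,244). The spare is at (353,217), and its handle also folds towards the lower right. Next I'll measure the geometry.

```bash
cat > h.py <<'E'
from plant import *
import cv2,numpy as np
from scipy.spatial.transform import Rotation as R
def rays(f,px):
    K=np.array(f["intrinsics"],float);d=(np.array(px,float).reshape(-1,2)-K[[0,1],[2,2]])/K[[0,1],[0,1]]
    u=d.copy()
    for _ in range(20): u=d/(1+f["k1"]*(u**2).sum(1,keepdims=True))
    return np.c_[u[:,0],-u[:,1],-np.ones(len(u))]
def onplane(f,px,z):
    T=np.array(f["world_from_camera"]);r=rays(f,px)@T[:3,:3].T
    return T[:3,3]+r*((z-T[2,3])/r[:,2])[:,None]
def cloud(f,mask):
    v,u=np.nonzero(mask&(f["range_z"]>0));T=np.array(f["world_from_camera"])
    return (rays(f,np.c_[u,v])*f["range_z"][v,u][:,None])@T[:3,:3].T+T[:3,3]
def tool():
    s=state();q=s["tool_rot"];return s,np.array(s["tool_pos"]),R.from_quat(np.r_[q[1:],q[0]])
E
python3 - <<'E'
from h import *
f=grab_frame("top")
print("cam",np.round(f["world_from_camera"],3).tolist())
print("hub",onplane(f,[186,212],.062),"clevis",onplane(f,[197,244],.078))
for c in ("top","side"):
    g=grab_frame(c)
    for t in ("clamp","clamp_grip","clamp_handle","clamp_crank"):
        for d in cut_out(c,t)[:2]:
            m=d["pixels"];P=cloud(g,m);v,u=np.nonzero(m)
            if len(P)<5: continue
            Q=P if t=="clamp" else P[P[:,2]>.066]
            print(c,t,round(d["p"],2),m.sum(),"uv",u.mean().round(),v.mean().round(),"mean",Q.mean(0).round(3),"z",np.percentile(P[:,2],[5,50,95]).round(3),cv2.minAreaRect(np.float32(Q[:,:2])))
E
```

```text
cam [[-0.021, 0.982, -0.186, 0.361], [-1.0, -0.024, -0.013, -0.041], [-0.017, 0.185, 0.983, 0.944], [0.0, 0.0, 0.0, 1.0]]
hub [[0.53099458 0.18637632 0.062     ]] clevis [[0.4635905  0.15903136 0.078     ]]
top clamp 0.69 202 uv 192.0 232.0 mean [0.488 0.169 0.08 ] z [0.076 0.08  0.084] ((0.4871688485145569, 0.16993968188762665), (0.06029735133051872, 0.015138824470341206), 22.273576736450195)
top clamp 0.57 9430 uv 197.0 165.0 mean [0.639 0.172 0.036] z [0.016 0.036 0.055] ((0.643206775188446, 0.1682519018650055), (0.15292870998382568, 0.3835598826408386), 88.35780334472656)
top clamp_grip 0.75 270 uv 192.0 232.0 mean [0.489 0.17  0.079] z [0.049 0.079 0.083] ((0.48819997906684875, 0.1706264764070511), (0.06241769716143608, 0.016781818121671677), 19.674781799316406)
top clamp_handle 0.76 222 uv 192.0 231.0 mean [0.49  0.17  0.079] z [0.075 0.08  0.083] ((0.4883778691291809, 0.1700333207845688), (0.062438882887363434, 0.016032710671424866), 21.244766235351562)
top clamp_handle 0.49 250 uv 366.0 234.0 mean [ 0.475 -0.171  0.08 ] z [0.075 0.08  0.083] ((0.47320234775543213, -0.17201164364814758), (0.06286455690860748, 0.01682731881737709), 27.71531867980957)
top clamp_crank 0.76 461 uv 191.0 229.0 mean [0.485 0.168 0.079] z [0.059 0.077 0.082] ((0.49431005120277405, 0.16977787017822266), (0.08282233774662018, 0.025706233456730843), 21.162288665771484)
side clamp 0.68 6387 uv 275.0 168.0 mean [0.628 0.157 0.032] z [0.009 0.034 0.06 ] ((0.642473042011261, 0.17185106873512268), (0.16944393515586853, 0.386414498090744), 89.46373748779297)
side clamp_grip 0.59 136 uv 218.0 169.0 mean [0.49  0.166 0.077] z [0.073 0.077 0.081] ((0.4873502254486084, 0.166000634431839), (0.06402323395013809, 0.01280363742262125), 21.895709991455078)
side clamp_handle 0.51 174 uv 217.0 170.0 mean [0.487 0.165 0.077] z [0.069 0.077 0.081] ((0.4863022565841675, 0.16802896559238434), (0.06373411417007446, 0.019655290991067886), 25.770700454711914)
```

Call:
jog_arm(motion="100 -0.12 -0.08 0 0 0 -0.1; 100 -0.23 -0.16 0 0 0 -0.2; 100 -0.33 -0.23 0 0 0 -0.3; 100 -0.42 -0.29 0 0 0 -0.4; 100 -0.5 -0.35 0 0 0 -0.5")

```text
time: 1.68
tool_pos: [0.4086, 0.3125, 0.2316]
tool_rot: [0.0, -0.173, 0.985, 0.0]
contact_force: [0.7, -1.1, 0.9]
gripper_width: 1.001
grasp_force: 0.0
```

```bash
cat >> h.py <<'E'
def yawrot(deg):  # tool down, tool y axis at world angle deg
    a=np.radians(deg);y=np.array([np.cos(a),np.sin(a),0]);z=np.array([0,0,-1.]);return R.from_matrix(np.c_[np.cross(y,z),y,z])
def rows(targets,q0=None):
    """targets: (pos, Rotation) -> row numbers from the current pose"""
    s,p,q=tool()
    for P,Q in targets:
        print(np.round(q.inv().apply(np.array(P)-p)/.5,3),np.round((q.inv()*Q).as_rotvec()/1.5,3))
E
python3 - <<'E'
from h import *
s,p,q=tool();print(s["time"],p,q.as_matrix().round(3).tolist())
rows([([.495,.1735,.2],yawrot(111.5))])
E
```

```text
1.675 [0.40856918 0.31249445 0.23160637] [[-0.94, -0.341, 0.001], [-0.341, 0.94, 0.0], [-0.001, 0.0, -1.0]]
[-0.068 -0.32   0.063] [ 0.     0.001 -0.018]
```

Call:
jog_arm(motion="100 -0.02 -0.1 0.02 0 0 -0.01; 100 -0.045 -0.2 0.04 0 0 -0.018; 100 -0.068 -0.28 0.06 0 0 -0.018; 100 -0.068 -0.32 0.063 0 0 -0.018; 100 -0.068 -0.32 0.063 0 0 -0.018")

```text
time: 2.3
tool_pos: [0.4938, 0.1741, 0.1996]
tool_rot: [-0.0, -0.183, 0.983, 0.0]
contact_force: [0.3, 0.2, 0.6]
gripper_width: 0.997
grasp_force: 0.0
```

```bash
python3 - <<'E'
from h import *
s,p,q=tool();print(s["time"],p)
for c in ("wrist","top"):
    f=grab_frame(c)
    cv2.imwrite(f"pics/{c}1.png",f["color"][:,:,::-1])
    if c=="wrist":print(np.round(f["world_from_camera"],3).tolist())
    for t in ("clamp","clamp_axis","clamp_grip"):
        print(c,t,[(round(d["p"],2),np.round(d["at"],3).tolist()) for d in place_of(c,t)[:2]])
    for t in ("clamp_grip","clamp_handle","clamp_crank"):
        for d in cut_out(c,t)[:1]:
            m=d["pixels"];P=cloud(f,m);v,u=np.nonzero(m);P=P[(P[:,2]>.066)&(P[:,2]<.09)]
            if len(P)>5:print(c,t,round(d["p"],2),u.mean().round(),v.mean().round(),P.mean(0).round(4),cv2.minAreaRect(np.float32(P[:,:2])))
E
```

```text
2.3 [0.49377369 0.17413176 0.19959557]
[[-0.359, -0.892, -0.275, 0.423], [0.933, -0.343, -0.107, 0.146], [0.001, -0.295, 0.955, 0.343], [0.0, 0.0, 0.0, 1.0]]
wrist clamp [(0.57, [0.528, 0.191, -0.003]), (0.46, [0.525, 0.188, 0.06])]
wrist clamp_axis [(0.94, [0.529, 0.189, 0.06])]
wrist clamp_grip [(0.93, [0.492, 0.174, 0.072])]
wrist clamp_grip 0.67 280.0 199.0 [0.4882 0.17   0.0806] ((0.48845013976097107, 0.17010822892189026), (0.06399374455213547, 0.01672682911157608), 21.573055267333984)
wrist clamp_handle 0.65 280.0 199.0 [0.4882 0.17   0.0805] ((0.48845013976097107, 0.17010822892189026), (0.06399374455213547, 0.01672682911157608), 21.573055267333984)
wrist clamp_crank 0.74 280.0 200.0 [0.4835 0.168  0.0803] ((0.4928062856197357, 0.1718502938747406), (0.08311686664819717, 0.027279037982225418), 22.864511489868164)
top clamp [(0.71, [0.533, 0.19, -0.002])]
top clamp_axis [(0.73, [0.526, 0.19, 0.058])]
top clamp_grip [(0.57, [0.496, 0.178, 0.075])]
top clamp_grip 0.71 191.0 230.0 [0.4904 0.1703 0.08  ] ((0.4887360632419586, 0.1694929599761963), (0.06039777398109436, 0.015412525273859501), 27.549631118774414)
top clamp_handle 0.67 192.0 232.0 [0.4887 0.1696 0.0794] ((0.4882509112358093, 0.1697506457567215), (0.061943911015987396, 0.016839973628520966), 24.71088409423828)
top clamp_crank 0.65 193.0 232.0 [0.4838 0.1674 0.0791] ((0.4867416322231293, 0.16595128178596497), (0.06766019016504288, 0.02687966264784336), 16.659194946289062)
```

View pics/wrist1.png

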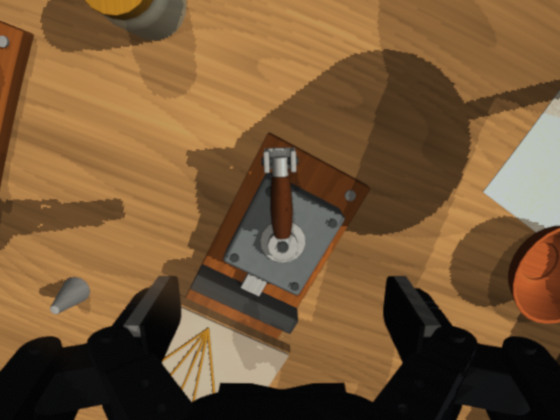

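The wrist view shows hub (283,247), pin/clevis (280,158) and handle upright in the frame, so yaw is nearly right. Jaw edge is (200,268)–(297,320).

```bash
python3 - <<'E'
from h import *
f=grab_frame("wrist")
h=onplane(f,[283,247],.062)[0];p=onplane(f,[280,158],.074)[0];b=onplane(f,[[268,133],[368,187]],.016)
j=onplane(f,[[200,268],[297,320]],.05)
d=h-p;print(h,p,np.hypot(*d[:2]),"handle ang",np.degrees(np.arctan2(d[1],d[0])))
for e in(b,j):
    v=e[1]-e[0];print("bed cross ang",np.degrees(np.arctan2(v[1],v[0])),np.hypot(*v[:2]))
E
```

```text
[0.53132959 0.19029893 0.062     ] [0.45955515 0.15985165 0.074     ] 0.0779654205046523 handle ang 22.987037991517617
bed cross ang 83.27032664955799 0.1069662910920863
bed cross ang 79.5595553463295 0.10527762095875393
```

Call:
jog_arm(motion="60 0 0 0.1 0 0 -0.012; 60 0 0.001 0.2 0 0 -0.012; 60 0 0.001 0.26 0 0 -0.012; 60 0 0.001 0.284 0 0 -0.012; 60 0 0.001 0.284 0 0 -0.012")

```text
time: 3.68
tool_pos: [0.4932, 0.1755, 0.0576]
tool_rot: [-0.0, -0.193, 0.981, -0.0]
contact_force: [0.0, -0.1, -0.2]
gripper_width: 0.599
grasp_force: 0.0
```

Call:
jog_arm(motion="0 0 0 0 0 0 0; 0 0 0 0 0 0 0; 0 0 0 0 0 0 0; 0 0 0 0 0 0 0; 0 0 0 0 0 0 0")

```text
time: 4.3
tool_pos: [0.4948, 0.1753, 0.0599]
tool_rot: [0.002, -0.193, 0.981, -0.001]
contact_force: [-1.4, -3.2, 6.5]
gripper_width: 0.174
grasp_force: 58.6
```

```bash
python3 - <<'E'
from h import *
s,p,q=tool();print(s["time"],p,s["gripper_width"],s["grasp_force"],s["contact_force"],s["ft_torque"],q.as_matrix().round(3).tolist())
f=grab_frame("wrist");cv2.imwrite("pics/w2.png",f["color"][:,:,::-1])
g=grab_frame("side")["color"][110:260,150:390,::-1];cv2.imwrite("pics/s2.png",cv2.resize(g,None,fx=3,fy=3))
E
```

```text
4.3 [0.49480443 0.17533013 0.05987289] 0.1739992627574748 58.57730261224788 [-1.36359887 -3.16904801  6.45056961] [-0.61934852  0.12577209 -0.26957223] [[-0.926, -0.378, 0.003], [-0.378, 0.926, -0.0], [-0.003, -0.002, -1.0]]
```

View pics/w2.png

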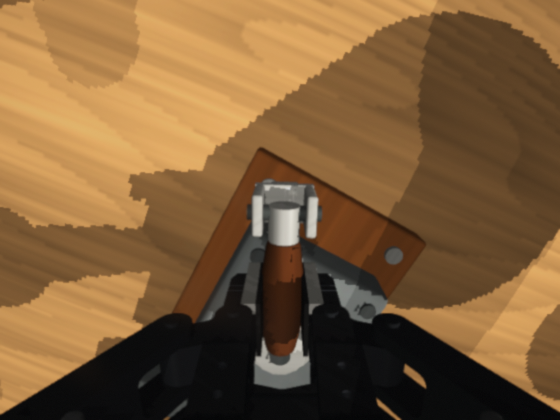

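Call:
jog_arm(motion="0 0.003 0 -0.02 0 0 0; 0 0.010 0 -0.038 0 0 0; 0 0.022 0 -0.054 0 0 0; 0 0.038 0 -0.066 0 0 0; 0 0.038 0 -0.066 0 0 0")

```text
time: 5.03
tool_pos: [0.4779, 0.1688, 0.0925]
tool_rot: [0.004, -0.193, 0.981, 0.0]
contact_force: [4.3, -1.4, -0.6]
gripper_width: 0.173
grasp_force: 59.3
```

```bash
python3 - <<'E'
from h import *
s,p,q=tool();print(s["time"],p,s["gripper_width"],s["grasp_force"],s["contact_force"],s["ft_torque"],q.as_matrix().round(3).tolist())
g=grab_frame("side")["color"][90:240,130:370,::-1];w=grab_frame("wrist")["color"][:,:,::-1]
cv2.imwrite("pics/b3.png",np.hstack([cv2.resize(g,(440,275)),cv2.resize(w,(360,275))]))
E
```

```text
5.025 [0.47787675 0.16875224 0.09248385] 0.1725292465875349 59.28828950563911 [ 4.2679975  -1.37966073 -0.61966411] [ 0.18404534 -0.91555879 -0.0623152 ] [[-0.926, -0.378, 0.007], [-0.378, 0.926, 0.002], [-0.007, -0.001, -1.0]]
```

View pics/b3.png

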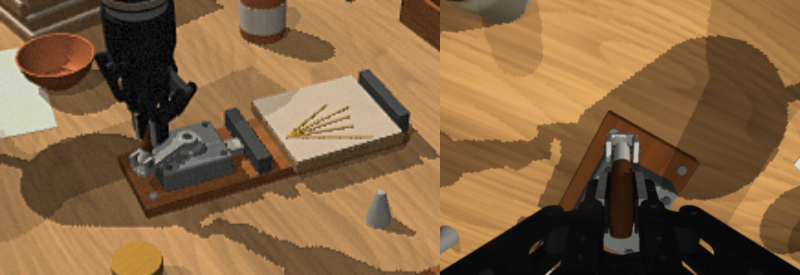

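The handle is following the fingers and rising, with little force. I'll go on to the stop and press.

Call:
jog_arm(motion="0 0.018 0 -0.007 0 0 0; 0 0.038 0 -0.010 0 0 0; 0 0.050 0 -0.010 0 0 0; 0 0.060 0 -0.010 0 0 0; 0 0.060 0 -0.010 0 0 0")

```text
time: 5.75
tool_pos: [0.4551, 0.1599, 0.0995]
tool_rot: [0.011, -0.193, 0.981, 0.002]
contact_force: [20.4, 10.1, -7.8]
gripper_width: 0.177
grasp_force: 59.3
```

```bash
python3 - <<'E'
from h import *
s,p,q=tool();print(s["time"],p,s["gripper_width"],s["grasp_force"],s["contact_force"],s["ft_torque"],q.as_matrix().round(3).tolist())
g=grab_frame("side")["color"][90:240,130:370,::-1];w=grab_frame("wrist")["color"][:,:,::-1]
cv2.imwrite("pics/b4.png",np.hstack([cv2.resize(g,(440,275)),cv2.resize(w,(360,275))]))
E
```

```text
5.75 [0.45508232 0.1598689  0.09946711] 0.17680281259008865 59.27933845901862 [20.35914521 10.14460721 -7.82914795] [ 1.56821976 -3.34234824  0.01413719] [[-0.926, -0.378, 0.021], [-0.378, 0.926, 0.008], [-0.022, -0.0, -1.0]]
```

View pics/b4.png

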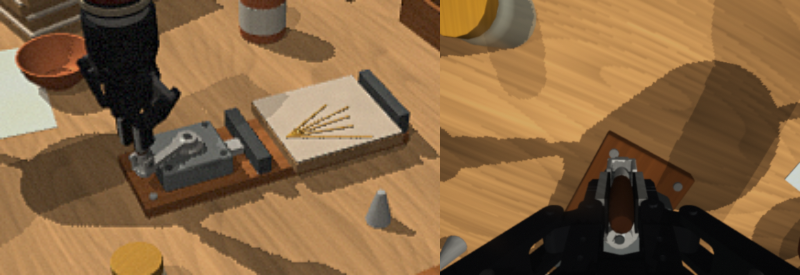

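Firm resistance of about 23 N, with the grasp roughly over the pin. I'll open, check that the handle is upright, then regrasp.

Call:
jog_arm(motion="50 0 0 0 0 0 0; 50 0 0 0 0 0 0; 50 -0.01 0 0 0 0 0; 50 -0.02 0 0 0 0 0; 50 -0.02 0 0 0 0 0")

```text
time: 6.48
tool_pos: [0.4575, 0.1609, 0.0958]
tool_rot: [-0.0, -0.193, 0.981, 0.0]
contact_force: [-0.7, 1.0, 0.4]
gripper_width: 0.503
grasp_force: 0.0
```

```bash
python3 - <<'E'
from h import *
s,p,q=tool();print(s["time"],p,s["gripper_width"],s["contact_force"],s["ft_torque"],q.as_matrix().round(3).tolist())
for c in ("wrist","side","top"):
    f=grab_frame(c)
    for t in ("clamp_axis","clamp_grip"):
        print(c,t,[(round(d["p"],2),np.round(d["at"],3).tolist()) for d in place_of(c,t)[:2]])
    for d in cut_out(c,"clamp_handle")[:1]:
        P=cloud(f,d["pixels"]);P=P[np.hypot(P[:,0]-.46,P[:,1]-.16)<.06]
        for lo,hi in((.075,.09),(.09,.105),(.105,.12),(.12,.133),(.133,.15)):
            A=P[(P[:,2]>=lo)&(P[:,2]<hi)]
            if len(A):print(c,round(d["p"],2),lo,len(A),A.mean(0).round(4))
E
```

```text
6.475 [0.45748822 0.16092237 0.09575054] 0.5029827196874983 [-0.71424046  0.99937856  0.38047292] [0.01361015 0.04710051 0.02394167] [[-0.926, -0.379, -0.0], [-0.379, 0.926, -0.0], [0.0, 0.0, -1.0]]
wrist clamp_axis [(0.88, [0.525, 0.189, 0.063])]
wrist clamp_grip [(0.97, [0.457, 0.16, 0.107])]
wrist 0.85 0.075 239 [0.456  0.1592 0.0819]
wrist 0.85 0.09 377 [0.4545 0.1588 0.0986]
wrist 0.85 0.105 755 [0.4543 0.1586 0.1135]
wrist 0.85 0.12 1009 [0.4552 0.159  0.1269]
wrist 0.85 0.133 1112 [0.4591 0.1605 0.1361]
side clamp_axis [(0.85, [0.53, 0.186, 0.064])]
side clamp_grip [(0.65, [0.457, 0.163, 0.113])]
side 0.66 0.075 27 [0.4575 0.1559 0.083 ]
side 0.66 0.09 30 [0.4567 0.1544 0.0985]
side 0.66 0.105 35 [0.4559 0.1556 0.1124]
side 0.66 0.12 35 [0.4568 0.1555 0.1268]
side 0.66 0.133 9 [0.4577 0.155  0.1354]
top clamp_axis [(0.72, [0.525, 0.186, 0.06])]
top clamp_grip []
```

Handle stands upright: top at (0.459, 0.1605, 0.136), with the pin below it. Regrasp and crank around the axis (0.529, 0.189), with a slight outward bias.

Call:
jog_arm(motion="0 0 0 0 0 0 0; 0 0 0 0 0 0 0; 0 0 0 0 0 0 0; 0 0.001 0 0 0 0 0; 0 0.001 0 0 0 0 0")

```text
time: 7.7
tool_pos: [0.4572, 0.1608, 0.096]
tool_rot: [0.001, -0.193, 0.981, 0.0]
contact_force: [0.6, 1.2, 0.9]
gripper_width: 0.179
grasp_force: 58.4
```

Call:
jog_arm(motion="0 -0.002 0.024 0 0 0 0.105; 0 -0.0075 0.048 0 0 0 0.209; 0 -0.017 0.070 0 0 0 0.314; 0 -0.0295 0.091 0 0 0 0.419; 0 -0.0295 0.091 0 0 0 0.419")

```text
time: 8.32
tool_pos: [0.4546, 0.2091, 0.096]
tool_rot: [0.002, 0.12, 0.993, 0.001]
contact_force: [4.9, 1.4, -2.0]
gripper_width: 0.176
grasp_force: 58.9
```

```bash
python3 - <<'E'
from h import *
s,p,q=tool();print(s["time"],p,s["gripper_width"],s["grasp_force"],s["contact_force"],s["ft_torque"],q.as_matrix().round(3).tolist())
d=p[:2]-[.529,.189];print("r",np.hypot(*d),"ang",np.degrees(np.arctan2(d[1],d[0]))%360,"local F",q.inv().apply(s["contact_force"]))
E
```

```text
8.325 [0.45457912 0.2090617  0.09604808] 0.1759845185056163 58.91494692186825 [ 4.86957449  1.36443908 -2.02404877] [ 0.19701448 -0.79296949  0.09336661] [[-0.971, 0.238, 0.004], [0.238, 0.971, 0.001], [-0.003, 0.002, -1.0]]
r 0.07707748496356223 ang 164.91334451774142 local F [-4.39829614  2.48010234  2.04335669]
```

Call:
jog_arm(motion="0 -0.002 0.024 0 0 0 0.105; 0 -0.0075 0.048 0 0 0 0.209; 0 -0.017 0.070 0 0 0 0.314; 0 -0.0225 0.080 0 0 0 0.366; 0 -0.0225 0.080 0 0 0 0.366")

```text
time: 8.95
tool_pos: [0.4753, 0.2448, 0.0961]
tool_rot: [0.002, 0.384, 0.923, 0.001]
contact_force: [6.5, 1.2, -2.8]
gripper_width: 0.177
grasp_force: 58.9
```

```bash
cat > st.py <<'E'
from h import *
s,p,q=tool();print(s["time"],p,s["gripper_width"],s["grasp_force"],s["contact_force"],s["ft_torque"])
d=p[:2]-[.529,.189];print("r",np.hypot(*d),"ang",np.degrees(np.arctan2(d[1],d[0]))%360,"local F",q.inv().apply(s["contact_force"]))
print(q.as_matrix().round(3).tolist())
E
python3 st.py
```

```text
8.95 [0.47529015 0.24484444 0.09609067] 0.17700476741072646 58.92060527577996 [ 6.48297631  1.24352952 -2.84046647] [ 0.23164475 -0.91976757  0.28704585]
r 0.0774812855593712 ang 133.88377078558472 local F [-3.68374582  5.46397178  2.86681468]
[[-0.705, 0.709, 0.004], [0.709, 0.705, 0.001], [-0.002, 0.003, -1.0]]
```

Call:
jog_arm(motion="0 -0.0005 0.011 0 0 0 0.047; 0 -0.0015 0.022 0 0 0 0.093; 0 -0.0035 0.032 0 0 0 0.14; 0 -0.0035 0.032 0 0 0 0.14; 0 -0.0035 0.032 0 0 0 0.14")

```text
time: 9.57
tool_pos: [0.4865, 0.2541, 0.096]
tool_rot: [0.001, 0.478, 0.878, -0.0]
contact_force: [2.8, -3.2, 0.6]
gripper_width: 0.18
grasp_force: 59.4
```

```bash
python3 st.py
```

```text
9.575 [0.4864604  0.2540972  0.09596859] 0.1798303610127434 59.4200358632952 [ 2.78897596 -3.16314993  0.59639513] [-0.49208965 -0.24450856  0.49008055]
r 0.07776415260292639 ang 123.16374152393398 local F [-4.17091567  0.62713958 -0.59139662]
[[-0.542, 0.84, 0.001], [0.84, 0.542, -0.001], [-0.001, 0.0, -1.0]]
```

Call:
jog_arm(motion="0 -0.0005 0.008 0 0 0 0.035; 0 -0.001 0.016 0 0 0 0.07; 0 -0.002 0.022 0 0 0 0.09; 0 -0.002 0.022 0 0 0 0.09; 0 -0.002 0.022 0 0 0 0.09")

```text
time: 10.2
tool_pos: [0.4883, 0.2542, 0.0953]
tool_rot: [-0.005, 0.537, 0.844, -0.012]
contact_force: [-28.9, -23.1, 27.1]
gripper_width: 0.174
grasp_force: 64.2
```

```bash
python3 st.py
```

```text
10.2 [0.48827832 0.25416833 0.09533441] 0.17444421207812097 64.15429193526506 [-28.85769638 -23.13621464  27.05397416] [-3.63283302  4.41992028  0.25620586]
r 0.07684508282641093 ang 121.99999272746447 local F [ -8.82083272 -36.6412584  -26.06874909]
[[-0.424, 0.905, -0.022], [0.906, 0.424, -0.015], [-0.004, -0.026, -1.0]]
```

Stop reached, with 37 N tangential and no further travel. I'll ease the load most of the way, open, and rise.

Call:
jog_arm(motion="0 0.0005 -0.006 0 0 0 0; 0 0.001 -0.012 0 0 0 -0.03; 50 0.001 -0.014 0 0 0 -0.04; 50 0.001 -0.016 0 0 0 -0.04; 50 0.001 -0.016 0 0 0 -0.04")

```text
time: 10.82
tool_pos: [0.4883, 0.2569, 0.0955]
tool_rot: [-0.0, 0.512, 0.859, 0.0]
contact_force: [0.3, 0.7, -0.5]
gripper_width: 0.506
grasp_force: 0.0
```

```bash
python3 st.py; python3 - <<'E'
from h import *
for c in ("wrist","side"):
    f=grab_frame(c)
    print(c,[(round(d["p"],2),np.round(d["at"],3).tolist()) for d in place_of(c,"clamp_grip")[:2]])
    for d in cut_out(c,"clamp_handle")[:1]:
        P=cloud(f,d["pixels"]);P=P[np.hypot(P[:,0]-.488,P[:,1]-.254)<.06]
        for lo,hi in((.075,.09),(.09,.105),(.105,.12),(.12,.133),(.133,.15)):
            A=P[(P[:,2]>=lo)&(P[:,2]<hi)]
            if len(A):print(c,round(d["p"],2),lo,len(A),A.mean(0).round(4))
w=grab_frame("wrist")["color"][:,:,::-1];cv2.imwrite("pics/w5.png",w)
E
```

```text
10.825 [0.48825003 0.25694451 0.09550955] 0.5064764077114381 0.0 [ 0.34754436  0.73011877 -0.49578428] [0.00333207 0.01349838 0.06017723]
r 0.07922762274622488 ang 120.95337937864285 local F [0.47617225 0.65345358 0.49590419]
[[-0.476, 0.879, -0.001], [0.879, 0.476, 0.0], [0.001, -0.0, -1.0]]
wrist [(0.82, [0.483, 0.248, 0.11])]
wrist 0.63 0.075 257 [0.486  0.2543 0.0818]
wrist 0.63 0.09 397 [0.4854 0.2557 0.0985]
wrist 0.63 0.105 770 [0.4853 0.2558 0.1134]
wrist 0.63 0.12 1004 [0.4857 0.2551 0.1268]
wrist 0.63 0.133 1063 [0.4876 0.2515 0.136 ]
side [(0.52, [0.486, 0.25, 0.115])]
side 0.43 0.075 26 [0.4866 0.2447 0.0834]
side 0.43 0.09 35 [0.4867 0.2438 0.0978]
side 0.43 0.105 47 [0.4866 0.2433 0.1129]
side 0.43 0.12 41 [0.486  0.2444 0.1269]
side 0.43 0.133 13 [0.4877 0.2486 0.1341]
```

View pics/w5.png

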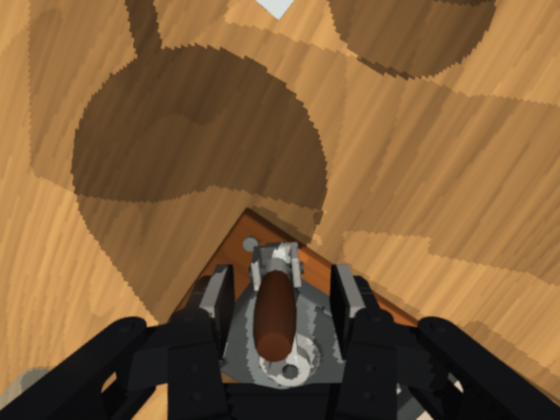

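The handle (275,315) stands upright over the clevis (275,262) between the open fingers, at about 123.5° around the axis. That matches the expected stop. I'll rise clear and check the jaw.

Call:
jog_arm(motion="50 0 0 -0.06 0 0 0; 50 0 0 -0.15 0 0 0; 60 0 0 -0.25 0 0 0; 60 0 0 -0.3 0 0 0; 60 0 0 -0.3 0 0 0")

```text
time: 11.8
tool_pos: [0.4899, 0.2573, 0.2488]
tool_rot: [0.002, 0.512, 0.859, 0.002]
contact_force: [0.3, -1.2, -0.1]
gripper_width: 0.601
grasp_force: 0.0
```

```bash
python3 - <<'E'
from h import *
w=grab_frame("wrist");g=grab_frame("side")["color"][90:240,130:370,::-1]
print(state()["time"],[(c,[(round(d["p"],2),np.round(d["at"],3).tolist()) for d in place_of(c,"clamp_grip")[:1]]) for c in("wrist","side")])
t=grab_frame("top")["color"][60:270,140:400,::-1]
cv2.imwrite("pics/f.png",np.hstack([cv2.resize(g,(440,275)),cv2.resize(t,(340,275))]))
E
```

```text
11.9 [('wrist', [(0.92, [0.485, 0.248, 0.111])]), ('side', [])]
```

View pics/f.png

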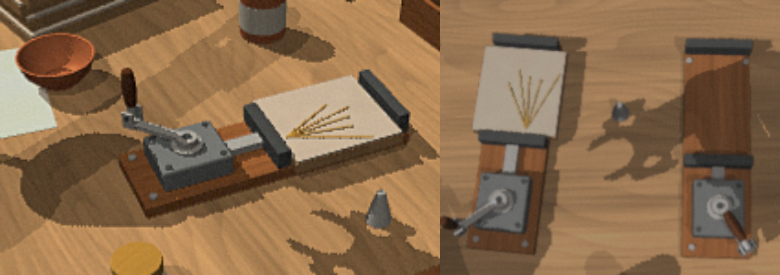

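The picture shows the jaw closed against the board at (275,135), the handle upright at (129,88), the spare clamp untouched and the arm clear.

```bash
python3 -c "
from plant import *
print(job_done())"
```

```text
the job is handed in; nothing more can be done
None
```

The relief board is clamped: the handle was swung upright and the crank turned clockwise until the jaw closed on the board. I then let go and handed the job in at about 12 s, with the handle standing and the spare clamp untouched.

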